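Set a rivet in the guarded hand press

ROBOT

A 6-joint arm with a two-finger parallel gripper is mounted at the origin on the work surface. World frame = base frame: x ahead of the robot, y to its left, z up, the work surface at z = 0. Lengths are in mm, angles in rad, forces in N, time in s.
With the tool pointing down it reaches from about 275 to 750 mm from the base axis. Payload 10.2 kg.
Tool frame: the origin (TCP) lies at the very end of the fingers, on their centre line; the grasp point (between the pads) lies 19 mm behind it (ctrl.pinch_z is the distance from the TCP to the grasp point, in mm); y points along the fingers, z is the direction in which the jaws open and shut, and the axes are right-handed (so a half turn about y gives the same grasp; the last joint's range is limited). The gripper opens to 85 mm and grips with 20 to 120 N. Pads are 22 mm wide; open, the fingers measure 114 mm over their backs; the gripper's body (76 mm by 85 mm) begins 54 mm behind the grasp point. The pads swing forward as they close: fully open they stand 13 mm farther back than shut.
Start: joints at [-1.436, 0.313, 1.498, -0, 1.331, -0.223], TCP at [183.85, -491.762, 231.294] pointing down, gripper open.
Joint ranges: [-2.94, 2.94], [-0.97, 2.17], [0.19, 2.56], [-1.23, 4.37], [0.02, 3.11], [-2.88, 2.88]. Speed limits (rad/s): [2.39, 2.39, 3.01, 3.14, 3.14, 3.14].

INTERFACE

Orientations are given as a unit quaternion [w, x, y, z].
In Python, from rig import sense, eyes, ctrl gives the robot as it stands. The module is installed in compiled form; this text tells all that it offers.
- The arm moves only by the shell command python3 -m handwheel 'ROWS' [FORCE]. ROWS is JSON, a list of rows, each an object of numbers: "grip": the finger opening in mm, from 0 to 85.4; "tx", "ty", "tz": the shift along the tool's x, y, z in mm; "wx", "wy", "wz": the turn, a rotation vector about the tool's x, y, z in rad. In form: [{"grip": .., "tx": .., "ty": .., "tz": .., "wx": .., "wy": .., "wz": ..}, ...]. A call has 1 to 10 rows; each row shifts and turns the commanded pose from where the row before left it, along the tool's axes as they then stand; what a row does not reach is not made up. A row lasts 1/12 s, in which the tool goes at most 41.7 mm and 7.16 degrees, less where a joint would pass 70% of its speed; a pose out of reach is approached as far as the arm can. A call is refused whole if a number of a shift passes 41.7 or a number of a turn 0.125, either way. A call with a gripper value outside its range is refused whole. The fingers move at their own pace and stop on an object; FORCE is the grip in N (left out, the last holds). Time passes only in rows, so rows that do not move let the fingers close. It gives the time, the measured TCP pose, the force and the opening at its end, in the units of the state.
- sense(): the state, without advancing time (a new reading comes with each control period).
- eyes.capture(name): name is "side" or "top"; returns a dict with "pixels" (384x512x3 uint8, red, green, blue), "mtx" (3x3 intrinsics, pixels), "dist" ([k1, k2, p1, p2, k3] as OpenCV has them; the pictures are not rectified), "R" (3x3) and "t" (3): a world point X has camera coordinates R X + t. Camera axes: x right, y down, z forward; pixel columns grow to the right and rows downward; lengths in mm; the calibration is good to about 2 mm. A picture is of the moment at which its call begins. There is no depth.
- ctrl.finish_job(): hands the job in, once; it reports no verdict.
The state is a dict: "time_s": time; "joints": joint angles; "dq": joint speeds; "tau": joint torques, N m; "eef_pos": TCP position; "ee_rot": TCP orientation; "force": force on the tool from outside, world axes, zero at the start; "wrist_torque": the same for the moment, N m; "grip_width": opening from 0.0 (shut) to 1.0 (fully open).
Only numpy, scipy, OpenCV 4.12 (cv2) and the standard library are available. Lean on these libraries where they do the work, as an engineer would, in place of code of your own. Each camera call takes 0.05 s, during which the arm holds its last target.

TASK

Without picking anything up, push the loaded carrier along its lane until it is fully home against the press's end stop. Then reach down through the window in the guard, press the lever all the way down and hold it there for about a second, then let it come back up and leave the carrier home. Do not touch the guard, do not press the lever before the carrier is home, and leave the hammer, jar and cup alone.

Things in the scene. Friction and masses are not known exactly. Their poses are not given: they have to be found in the camera images.
- press: Fixed hand rivet press, dark base plate x -85 to 85, y -290 to 170 mm, 8 mm thick. Origin on the table below the window's centre; y runs along the lane, the way the carrier is pushed; z up. Rails (tops at z 20, y -215 to 90) leave a 54 mm wide lane on x = 0, floor at z 8. End stop face at y 85, top z 32. Column and lever bearing at y 115 to 165, up to z 154.
- guard: Fixed guard cage, origin and axes as the press. Flat aluminium top plate 4 mm thick, top face 165 mm above the table, x -75 to 75, y -75 to 110 mm, with a rectangular window in it. Posts, and clear plastic panels on both x sides and the -y side (from z 50 to 60 mm up to the plate): the lever is reached only through the window. Not to be touched.
- guard_window (a point): Centre of the guard window, level with the top face of the guard's top plate. The opening is 84 mm along the press's x and 100 mm along its y; axes as the press.
- lever_pad (a point): Centre of the top face of the lever's round black pad, 34 mm diameter, right under the window's centre. At rest it lies 17 mm below the top face of the guard; fully down it lies 39 mm below it (22 mm travel, nearly straight down).
- lever (a joint): Angle of the press lever, a steel bar along the press's y hinged 130 mm to the +y side of the pad. 0 = up at rest, grows as it is pressed, 0.17 rad = all the way down on its solid stop. A spring returns it to 0 when released; the push on the pad grows from about 4 to 9 N.
- carrier: Loose aluminium carrier in the lane: bar 225 mm long (y), 50 wide, 18 high, about 0.5 kg, with a brass buckle plate and rivet near its +y end (rivet top 30 mm up). Origin at the centre of its underside, axes as the press. Fully home its +y end bears on the end stop and its origin is at y = -27.5 mm in the press frame; it starts 35 to 80 mm short of that.
- carrier_tab (a point): Point to push: on the -y face of the upright tab (40 mm wide, 10 thick, top 55 mm above the carrier's underside) at the carrier's -y end, flush with the bar's end. The point is 37 mm above the carrier's underside, 45 mm above the table. When home, this face is at y = -140 mm in the press frame, 65 mm from the guard.
- hammer: Loose steel-headed, wooden-handled hammer 240 mm long lying on the table on the press's +x side; origin underneath it. Bystander.
- rivet_jar: Loose glass jar, 52 mm diameter, 70 mm high, on the press's -x side; origin under its centre. Bystander.
- punch_cup: Loose open steel cup, 66 mm diameter, 85 mm high, on the press's +x side; origin under its centre. Bystander.

How it is judged:
By the outcome, as a careful person would: the job done as asked, in the order asked, and still so for the second after the job is handed in, with the robot touching nothing.
It also fails if it takes over 53 s, if anything falls off the work surface, if the arm or the gripper's body presses on something with over 40 N, if the wrist force passes 120 N, or if a joint passes its speed limit or range.

## Working session

There is one attempt and no reset: what is moved stays moved. The work goes in short steps, Python scripts to look and compute and a shell command to move; the robot and the scene stay as the last step left them, time stands still between calls to the robot, and variables do not carry over. Pictures are saved under pics/ and viewed, and the job is handed in when it is done.

```bash
mkdir -p pics; python3 - <<'E'
from rig import sense,eyes,ctrl
import cv2,json,numpy as np,pickle
s=sense();print({k:np.round(v,3).tolist() for k,v in s.items()})
for n in("side","top"):
    c=eyes.capture(n);cv2.imwrite(f"pics/{n}0.png",c["pixels"][:,:,::-1]);pickle.dump(c,open(f"{n}0.pkl","wb"))
    print(n,c["mtx"],c["dist"],c["R"],c["t"])
E
```

```text
{'time_s': 0.0, 'joints': [-1.436, 0.313, 1.498, 0.0, 1.331, -0.223], 'dq': [0.0, 0.001, 0.001, 0.001, -0.001, -0.002], 'tau': [-0.001, -41.227, -25.974, -0.0, 0.004, -0.0], 'eef_pos': [183.815, -491.494, 230.718], 'ee_rot': [0.126, -0.126, 0.696, -0.695], 'force': [-0.436, -0.173, -0.209], 'wrist_torque': [-0.049, 0.005, -0.018], 'grip_width': 0.998}
side [[376.18076752   0.         258.33037468]
 [  0.         376.18076752 191.60682226]
 [  0.           0.           1.        ]] [0.04339792 0.         0.         0.         0.        ] [[ 0.99948001 -0.03196504 -0.00423675]
 [-0.02090945 -0.54248451 -0.83980554]
 [ 0.02454605  0.83945744 -0.5428708 ]] [-560.16055784  198.23826637  680.62526214]
top [[463.18187418   0.         255.68699239]
 [  0.         463.18187418 188.57581782]
 [  0.           0.           1.        ]] [-0.09210631  0.          0.          0.          0.        ] [[-0.09774291 -0.9951997  -0.00488607]
 [-0.97321577  0.09660797 -0.20860958]
 [ 0.20808022 -0.01563491 -0.97798679]] [ 189.40474015  573.38339649 1055.4529167 ]
```

View pics/side0.png

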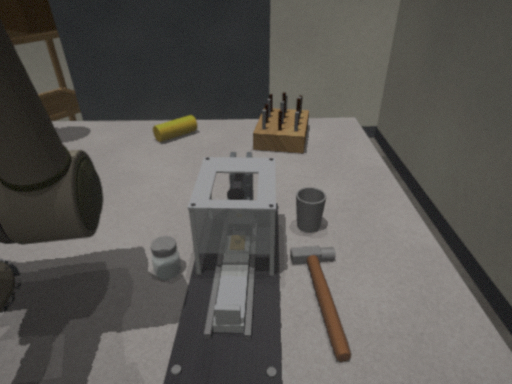

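View pics/top0.png

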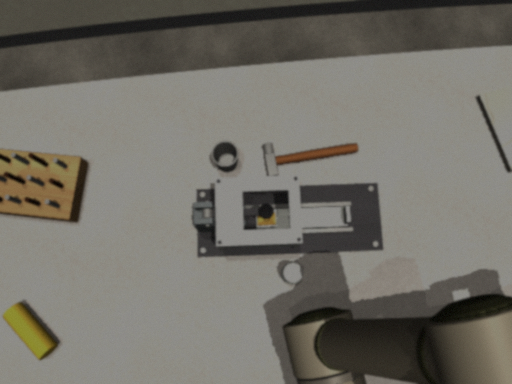

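The side view shows the guard plate near (237,180), with the carrier tab at about (230,310). In the top view the window is at about (266,211) and the tab at about (349,216). I'll enlarge both.

```bash
python3 - <<'E'
import cv2,pickle
s=pickle.load(open("side0.pkl","rb"))["pixels"][:,:,::-1];t=pickle.load(open("top0.pkl","rb"))["pixels"][:,:,::-1]
cv2.imwrite("pics/s_c.png",cv2.resize(s[145:345,150:350],None,fx=3,fy=3,interpolation=2))
cv2.imwrite("pics/t_c.png",cv2.resize(t[165:270,190:390],None,fx=4,fy=4,interpolation=2))
E
```

```text
(no output)
```

View pics/s_c.png

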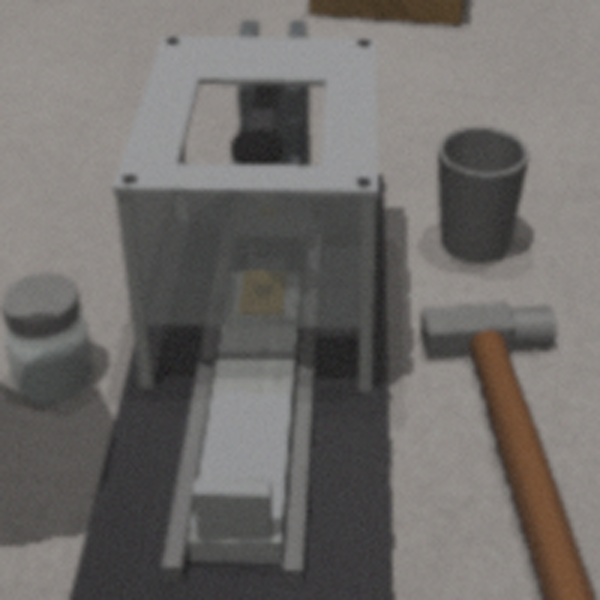

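View pics/t_c.png

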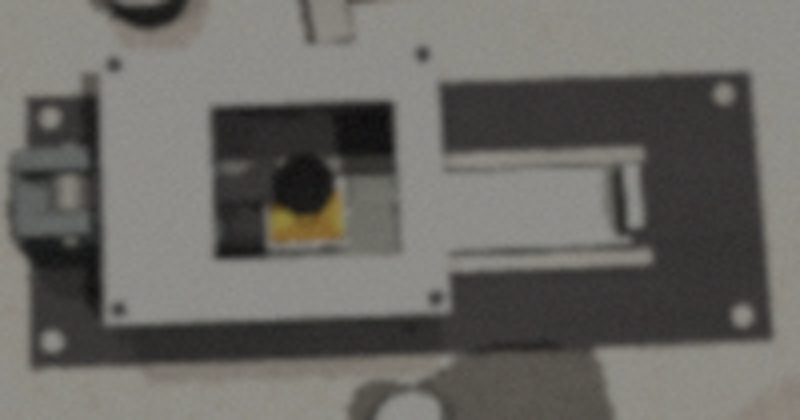

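```bash
cat >h.py <<'E'
import cv2,pickle,numpy as np
def ray(c,px):
    u=cv2.undistortPoints(np.array([[px]],float),c["mtx"],np.array(c["dist"]))[0,0]
    R=np.array(c["R"]);o=-R.T@np.array(c["t"]);return o,R.T@np.array([u[0],u[1],1])
def onz(c,px,z):
    o,d=ray(c,px);return o+d*(z-o[2])/d[2]
def tri(c1,p1,c2,p2):
    o1,d1=ray(c1,p1);o2,d2=ray(c2,p2)
    a,*_=np.linalg.lstsq(np.c_[d1,-d2],o2-o1,rcond=None)
    A,B=o1+a[0]*d1,o2+a[1]*d2;return (A+B)/2,np.linalg.norm(A-B)
S=lambda x,y:((x+.5)/3-.5+150,(y+.5)/3-.5+145)
T=lambda x,y:((x+.5)/4-.5+190,(y+.5)/4-.5+165)
E
python3 - <<'E'
from h import *
np.set_printoptions(precision=1,suppress=True)
s=pickle.load(open("side0.pkl","rb"));t=pickle.load(open("top0.pkl","rb"))
print("cams",ray(s,(0,0))[0],ray(t,(0,0))[0])
for n,c,F,P,z in [("winT",t,T,[(213,107),(392,103),(400,253),(217,257)],165),
 ("baseT",t,T,[(28,98),(750,74),(770,337),(32,366)],8),("plateT",t,T,[(440,50),(450,313),(105,324),(98,68)],165),
 ("plateholesT",t,T,[(114,65),(422,54),(435,298),(118,309)],165),
 ("plateholesS",s,S,[(363,42),(364,182),(129,179),(173,41)],165),
 ("winS",s,S,[(326,80),(320,164),(182,162),(198,80)],165),
 ("padT",t,T,[(303,183)],148),("padS",s,S,[(260,147)],148),
 ("tabtopT",t,T,[(632,165),(643,228),(621,228),(613,165)],63),
 ("tabfaceS top,bottom",s,S,[(195,503),(270,505)],63),
 ("lane",t,T,[(645,152),(652,258)],20),("lane2",t,T,[(445,160),(450,262)],20),
 ("hammerT",t,T,[(330,42)],20)]:
    X=np.array([onz(c,F(*p),z) for p in P]);print(n,X[:,:2].tolist() and X[:,:2].round(1).tolist(),"mean",X.mean(0))
    if len(X)==4: print("   sides",np.linalg.norm(X-np.roll(X,-1,0),axis=1))
for a,b in [((114,65),(363,42)),((422,54),(364,182)),((435,298),(129,179)),((118,309),(173,41)),((303,183),(260,147))]:
    print(tri(t,T(*a),s,S(*b)))
E
```

```text
cams [ 547.3 -481.7  533.6] [ 356.9  149.6 1152.8]
winT [[563.6, 162.2], [556.2, 65.0], [474.2, 69.8], [481.7, 167.6]] mean [518.9 116.2 165. ]
   sides [97.5 82.2 98.1 82.1]
baseT [[613.8, 280.3], [584.1, -177.8], [417.6, -165.3], [445.5, 290.1]] mean [515.2  56.8   8. ]
   sides [459.  166.9 456.3 168.7]
plateT [[583.1, 35.4], [439.6, 46.9], [451.8, 230.3], [591.6, 222.9]] mean [516.5 133.9 165. ]
   sides [144.  183.8 140.  187.7]
plateholesT [[592.4, 214.0], [581.8, 45.5], [448.3, 53.9], [459.1, 222.8]] mean [520.4 134.1 165. ]
   sides [168.8 133.8 169.2 133.6]
plateholesS [[593.7, 213.8], [584.2, 44.3], [450.1, 52.4], [461.5, 220.5]] mean [522.4 132.7 165. ]
   sides [169.8 134.3 168.4 132.4]
winS [[566.3, 161.7], [559.7, 63.5], [479.1, 68.7], [482.4, 165.0]] mean [521.9 114.7 165. ]
   sides [98.5 80.8 96.4 84. ]
padT [[519.9, 117.2]] mean [519.9 117.2 148. ]
padS [[523.3, 109.0]] mean [523.3 109.  148. ]
tabtopT [[524.9, -82.6], [486.6, -84.0], [487.9, -70.9], [526.1, -71.3]] mean [506.4 -77.2  63. ]
   sides [38.3 13.2 38.1 11.4]
tabfaceS top,bottom [[490.7, -92.8], [529.0, -95.5]] mean [509.9 -94.1  63. ]
lane [[538.9, -101.1], [472.7, -96.2]] mean [505.8 -98.6  20. ]
lane2 [[546.3, 23.8], [482.8, 28.2]] mean [514.5  26.   20. ]
hammerT [[628.3, 87.0]] mean [628.3  87.   20. ]
(array([593.1, 214.1, 164.7]), np.float64(1.310725584602186))
(array([583.2,  45.5, 163.9]), np.float64(2.204234337298474))
(array([449.1,  54. , 163.8]), np.float64(1.4351335075796543))
(array([460.2, 223.1, 163.4]), np.float64(1.944456309548163))
(array([521.9, 117.1, 142.4]), np.float64(2.2581494661117105))
```

```bash
python3 - <<'E'
import cv2,pickle
s=pickle.load(open("side0.pkl","rb"))["pixels"][:,:,::-1];t=pickle.load(open("top0.pkl","rb"))["pixels"][:,:,::-1]
a=cv2.resize(s[270:345,195:265],None,fx=8,fy=8,interpolation=2)
cv2.imwrite("pics/s_tab.png",cv2.convertScaleAbs(a,alpha=1.5))
a=cv2.resize(t[195:240,300:365],None,fx=10,fy=10,interpolation=2)
cv2.imwrite("pics/t_tab.png",cv2.convertScaleAbs(a,alpha=1.5))
E
```

```text
(no output)
```

View pics/s_tab.png

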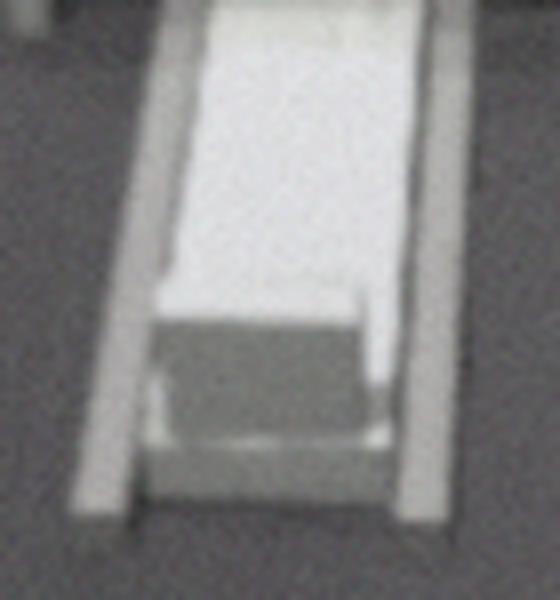

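View pics/t_tab.png

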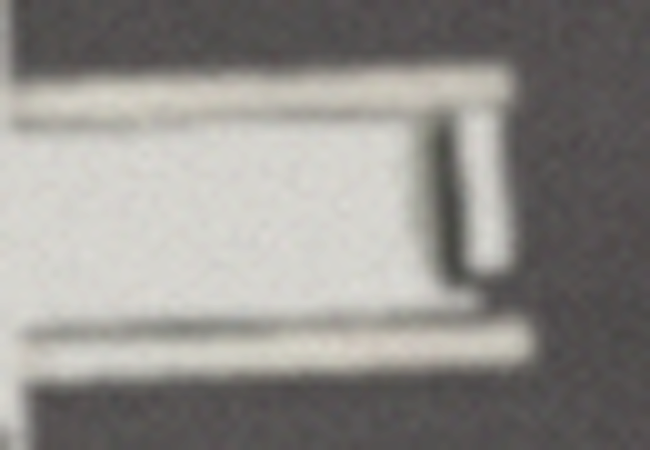

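```bash
cat >>h.py <<'E'
from scipy.spatial.transform import Rotation as Ro
O=np.array([520.4,115.7,0]);th=np.radians(3.6)
Py=np.array([np.sin(th),np.cos(th),0]);Px=np.array([np.cos(th),-np.sin(th),0]);Rp=np.c_[Px,Py,[0,0,1]]
def press(X): return Rp.T@(np.asarray(X)-O)
def world(p): return O+Rp@np.asarray(p,float)
def toolR(s): q=s["ee_rot"];return Ro.from_quat([q[1],q[2],q[3],q[0]]).as_matrix()
def show(tgt=None,xdir=None):
    from rig import sense
    s=sense();np.set_printoptions(precision=2,suppress=True);R=toolR(s)
    print("t",round(s["time_s"],2),"press pos",press(s["eef_pos"]),"F",np.array(s["force"]),"grip",s["grip_width"],"j",np.array(s["joints"]))
    print("tool axes in press (cols x,y,z)\n",Rp.T@R)
    if tgt is not None: print("shift tool",R.T@(world(tgt)-s["eef_pos"]))
    if xdir is not None:
        x=Rp@np.array(xdir,float);y=np.array([0,0,-1.]);Rd=np.c_[x,y,np.cross(x,y)]
        print("turn",Ro.from_matrix(R.T@Rd).as_rotvec())
E
python3 - <<'E'
from h import *
np.set_printoptions(precision=1,suppress=True)
s=pickle.load(open("side0.pkl","rb"));t=pickle.load(open("top0.pkl","rb"))
A=lambda x,y:((x+.5)/8-.5+195,(y+.5)/8-.5+270);B=lambda x,y:((x+.5)/10-.5+300,(y+.5)/10-.5+195)
for n,c,p,z in[("S top L",s,A(155,322),63),("S top R",s,A(360,320),63),("S barend top",s,A(148,445),26),("S barend top",s,A(392,445),26),("S bot",s,A(150,498),8),("S bot",s,A(390,500),8),
 ("T top",t,B(503,115),63),("T top",t,B(513,268),63)]: X=onz(c,p,z);print(n,X,press(X))
show([0,-255,200],[0,1,0]);show(None,[0,-1,0]);show(None,[1,0,0]);show(None,[-1,0,0])
E
```

```text
S top L [489.2 -87.9  63. ] [ -18.3 -205.2   63. ]
S top R [528.8 -89.   63. ] [  21.2 -203.8   63. ]
S barend top [485.3 -87.3  26. ] [ -22.2 -204.8   26. ]
S barend top [534.1 -89.1  26. ] [  26.5 -203.6   26. ]
S bot [484.5 -86.    8. ] [ -23.2 -203.6    8. ]
S bot [533.2 -88.4   8. ] [  25.6 -202.9    8. ]
T top [524.  -87.9  63. ] [  16.3 -203.    63. ]
T top [487.1 -85.2  63. ] [ -20.6 -202.6   63. ]
t 0.1 press pos [-297.78 -627.18  230.81] F [-0.35  1.    1.34] grip 1.000403676718576 j [-1.44  0.31  1.5   0.    1.33 -0.22]
tool axes in press (cols x,y,z)
 [[-0.91 -0.    0.41]
 [-0.41  0.   -0.91]
 [-0.   -1.   -0.  ]]
shift tool [-423.8    31.16 -218.09]
turn [0.   1.99 0.  ]
t 0.1 press pos [-297.78 -627.18  230.81] F [-0.35  1.    1.34] grip 1.000403676718576 j [-1.44  0.31  1.5   0.    1.33 -0.22]
tool axes in press (cols x,y,z)
 [[-0.91 -0.    0.41]
 [-0.41  0.   -0.91]
 [-0.   -1.   -0.  ]]
turn [ 0.   -1.15 -0.  ]
t 0.1 press pos [-297.78 -627.18  230.81] F [-0.35  1.    1.34] grip 1.000403676718576 j [-1.44  0.31  1.5   0.    1.33 -0.22]
tool axes in press (cols x,y,z)
 [[-0.91 -0.    0.41]
 [-0.41  0.   -0.91]
 [-0.   -1.   -0.  ]]
turn [-0.   -2.72 -0.  ]
t 0.1 press pos [-297.78 -627.18  230.81] F [-0.35  1.    1.34] grip 1.000403676718576 j [-1.44  0.31  1.5   0.    1.33 -0.22]
tool axes in press (cols x,y,z)
 [[-0.91 -0.    0.41]
 [-0.41  0.   -0.91]
 [-0.   -1.   -0.  ]]
turn [ 0.    0.42 -0.  ]
```

```bash
python3 -m handwheel '[{"grip":0,"wy":-0.115},{"grip":0,"wy":-0.115},{"grip":0,"wy":-0.115},{"grip":0,"wy":-0.115},{"grip":0,"wy":-0.115},{"grip":0,"wy":-0.115},{"grip":0,"wy":-0.115},{"grip":0,"wy":-0.115},{"grip":0,"wy":-0.115},{"grip":0,"wy":-0.115}]' 40; python3 -c "
from h import *
show([0,-255,190],[0,-1,0])"
```

```text
t 0.1 press pos [-297.78 -627.18  230.81] F [-0.35  1.    1.34] grip 1.000403676718576 j [-1.44  0.31  1.5   0.    1.33 -0.22]
tool axes in press (cols x,y,z)
 [[-0.91 -0.    0.41]
 [-0.41  0.   -0.91]
 [-0.   -1.   -0.  ]]
shift tool [-423.79   41.16 -218.08]
turn [ 0.   -1.15 -0.  ]invalid input
```

Rows probably need all seven keys, so I'll write them out in full.

```bash
python3 -m handwheel '[{"grip":0,"tx":0,"ty":0,"tz":0,"wx":0,"wy":-0.115,"wz":0},{"grip":0,"tx":0,"ty":0,"tz":0,"wx":0,"wy":-0.115,"wz":0},{"grip":0,"tx":0,"ty":0,"tz":0,"wx":0,"wy":-0.115,"wz":0},{"grip":0,"tx":0,"ty":0,"tz":0,"wx":0,"wy":-0.115,"wz":0},{"grip":0,"tx":0,"ty":0,"tz":0,"wx":0,"wy":-0.115,"wz":0},{"grip":0,"tx":0,"ty":0,"tz":0,"wx":0,"wy":-0.115,"wz":0},{"grip":0,"tx":0,"ty":0,"tz":0,"wx":0,"wy":-0.115,"wz":0},{"grip":0,"tx":0,"ty":0,"tz":0,"wx":0,"wy":-0.115,"wz":0},{"grip":0,"tx":0,"ty":0,"tz":0,"wx":0,"wy":-0.115,"wz":0},{"grip":0,"tx":0,"ty":0,"tz":0,"wx":0,"wy":-0.115,"wz":0}]' 40; python3 -c "
from h import *
show([0,-255,190],[0,-1,0])"
```

```text
time_s: 0.93
eef_pos: [183.8, -491.6, 231.0]
ee_rot: [0.486, -0.485, 0.514, -0.514]
force: [-0.5, -0.2, 0.1]
grip_width: -0.001
t 0.93 press pos [-297.76 -627.24  230.96] F [-0.49 -0.23  0.09] grip -0.0007273200404650044 j [-1.44  0.31  1.5   0.    1.33 -1.38]
tool axes in press (cols x,y,z)
 [[ 0.01 -0.    1.  ]
 [-1.    0.    0.01]
 [-0.   -1.   -0.  ]]
shift tool [-370.55   41.2   299.82]
turn [ 0.    0.01 -0.  ]
```

```bash
python3 -m handwheel '[{"grip":0,"tx":-28,"ty":3,"tz":24,"wx":0,"wy":0,"wz":0},{"grip":0,"tx":-28,"ty":3,"tz":24,"wx":0,"wy":0,"wz":0},{"grip":0,"tx":-28,"ty":3,"tz":24,"wx":0,"wy":0,"wz":0},{"grip":0,"tx":-28,"ty":3,"tz":24,"wx":0,"wy":0,"wz":0},{"grip":0,"tx":-28,"ty":3,"tz":24,"wx":0,"wy":0,"wz":0},{"grip":0,"tx":-28,"ty":3,"tz":24,"wx":0,"wy":0,"wz":0},{"grip":0,"tx":-28,"ty":3,"tz":24,"wx":0,"wy":0,"wz":0},{"grip":0,"tx":-28,"ty":3,"tz":24,"wx":0,"wy":0,"wz":0},{"grip":0,"tx":-28,"ty":3,"tz":24,"wx":0,"wy":0,"wz":0},{"grip":0,"tx":-28,"ty":3,"tz":24,"wx":0,"wy":0,"wz":0}]'; python3 -c "
from h import *
show([0,-255,190],[0,-1,0])"
```

```text
time_s: 1.77
eef_pos: [441.9, -225.8, 201.0]
ee_rot: [0.484, -0.484, 0.516, -0.515]
force: [0.5, -0.5, -0.2]
grip_width: -0.002
t 1.77 press pos [ -56.89 -345.71  201.  ] F [ 0.47 -0.48 -0.23] grip -0.0018544480217108652 j [-0.71  0.28  1.63 -0.    1.24 -0.65]
tool axes in press (cols x,y,z)
 [[-0. -0.  1.]
 [-1.  0. -0.]
 [-0. -1. -0.]]
shift tool [-90.72  11.    56.88]
turn [ 0. -0. -0.]
```

```bash
python3 -m handwheel '[{"grip":0,"tx":-30,"ty":0,"tz":19,"wx":0,"wy":0,"wz":0},{"grip":0,"tx":-30,"ty":0,"tz":19,"wx":0,"wy":0,"wz":0},{"grip":0,"tx":-30,"ty":0,"tz":19,"wx":0,"wy":0,"wz":0},{"grip":0,"tx":0,"ty":25,"tz":0,"wx":0,"wy":0,"wz":0},{"grip":0,"tx":0,"ty":25,"tz":0,"wx":0,"wy":0,"wz":0},{"grip":0,"tx":0,"ty":25,"tz":0,"wx":0,"wy":0,"wz":0},{"grip":0,"tx":0,"ty":25,"tz":0,"wx":0,"wy":0,"wz":0},{"grip":0,"tx":0,"ty":25,"tz":0,"wx":0,"wy":0,"wz":0},{"grip":0,"tx":0,"ty":25,"tz":0,"wx":0,"wy":0,"wz":0},{"grip":0,"tx":0,"ty":0,"tz":0,"wx":0,"wy":0,"wz":0}]'; python3 -c "
from h import *
show([0,-225,36],[0,-1,0])
from rig import eyes
for n in('side','top'):
    c=eyes.capture(n);cv2.imwrite(f'pics/{n}1.png',c['pixels'][:,:,::-1]);pickle.dump(c,open(f'{n}1.pkl','wb'))"
```

```text
time_s: 2.6
eef_pos: [501.1, -140.0, 47.1]
ee_rot: [0.483, -0.485, 0.518, -0.513]
force: [-0.3, -0.1, -1.4]
grip_width: 0.002
t 2.6 press pos [  -3.19 -256.36   47.08] F [-0.34 -0.12 -1.43] grip 0.0015995420555052484 j [-0.5   0.53  1.71 -0.    0.91 -0.43]
tool axes in press (cols x,y,z)
 [[-0.   -0.01  1.  ]
 [-1.    0.   -0.  ]
 [-0.   -1.   -0.01]]
shift tool [-31.32  11.17   3.27]
turn [ 0.01 -0.   -0.  ]
```

View pics/side1.png

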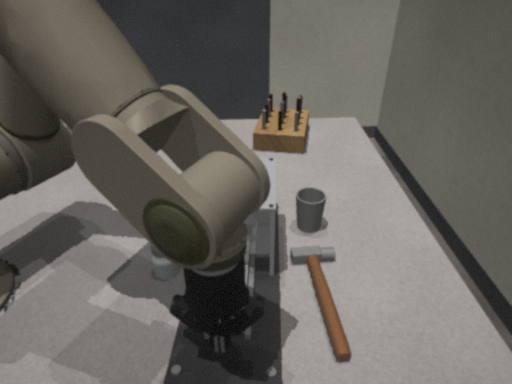

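View pics/top1.png

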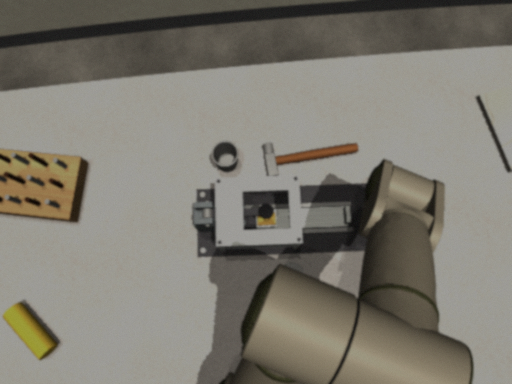

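```bash
python3 - <<'E'
from h import *
np.set_printoptions(precision=1,suppress=True)
s=pickle.load(open("side1.pkl","rb"))
def onpy(c,px,y):
    o,d=ray(c,px);o=press(o);d=Rp.T@d;return o+d*(y-o[1])/d[1]
for p in [(215,268),(215,352),(200,265),(240,245),(180,265),(270,185),(178,300),(265,315)]:
    for y in(-256,-320): print(p,y,onpy(s,p,y))
E
python3 - <<'E'
import cv2
a=cv2.imread("pics/side1.png")[130:384,110:310];cv2.imwrite("pics/s1c.png",cv2.convertScaleAbs(cv2.resize(a,None,fx=2.3,fy=2.3,interpolation=2),alpha=1.6))
E
```

```text
(215, 268) -256 [  -1.1 -256.   201.3]
(215, 268) -320 [  11.3 -320.   264.1]
(215, 352) -256 [ -12.  -256.    32.5]
(215, 352) -320 [   2.4 -320.   127.2]
(200, 265) -256 [ -19.3 -256.   205.9]
(200, 265) -320 [  -3.5 -320.   267.8]
(240, 245) -256 [  31.  -256.   239.2]
(240, 245) -320 [  37.3 -320.   294.8]
(180, 265) -256 [ -44.1 -256.   205.4]
(180, 265) -320 [ -23.6 -320.   267.4]
(270, 185) -256 [  65.4 -256.   323.2]
(270, 185) -320 [  65.2 -320.   362.9]
(178, 300) -256 [ -54.  -256.   142.4]
(178, 300) -320 [ -31.6 -320.   216.3]
(265, 315) -256 [  61.2 -256.   116.1]
(265, 315) -320 [  61.8 -320.   195.1]
```

View pics/s1c.png

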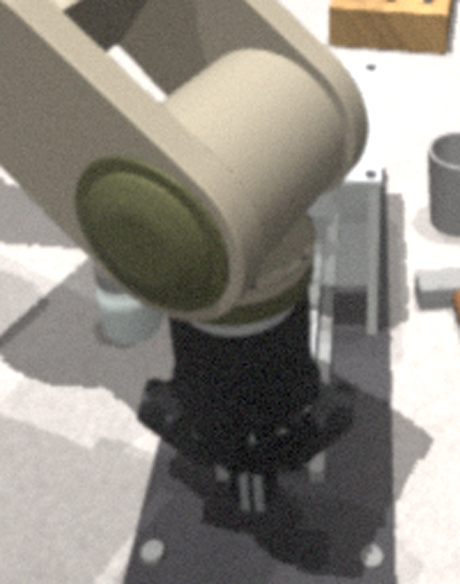

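```bash
python3 -m handwheel '[{"grip":0,"tx":0,"ty":0,"tz":1,"wx":0,"wy":0,"wz":0},{"grip":0,"tx":0,"ty":8,"tz":1,"wx":0,"wy":0,"wz":0},{"grip":0,"tx":-5,"ty":0,"tz":1,"wx":0,"wy":0,"wz":0},{"grip":0,"tx":-8,"ty":0,"tz":0,"wx":0,"wy":0,"wz":0},{"grip":0,"tx":-8,"ty":0,"tz":0,"wx":0,"wy":0,"wz":0},{"grip":0,"tx":-8,"ty":0,"tz":0,"wx":0,"wy":0,"wz":0},{"grip":0,"tx":-4,"ty":0,"tz":0,"wx":0,"wy":0,"wz":0},{"grip":0,"tx":-4,"ty":0,"tz":0,"wx":0,"wy":0,"wz":0},{"grip":0,"tx":-4,"ty":0,"tz":0,"wx":0,"wy":0,"wz":0},{"grip":0,"tx":-4,"ty":0,"tz":0,"wx":0,"wy":0,"wz":0}]'; python3 -c "
from h import *
show([0,-151,38],[0,-1,0])"
```

```text
time_s: 3.53
eef_pos: [509.5, -96.4, 43.4]
ee_rot: [-0.484, 0.484, -0.515, 0.516]
force: [1.0, -3.3, -0.2]
grip_width: -0.001
t 3.53 press pos [   2.46 -212.35   43.42] F [ 0.96 -3.25 -0.17] grip -0.0014660894383716437 j [-0.41  0.53  1.72 -0.    0.89 -0.35]
tool axes in press (cols x,y,z)
 [[ 0.  0.  1.]
 [-1. -0.  0.]
 [ 0. -1.  0.]]
shift tool [-61.36   5.37  -2.46]
turn [-0.  0.  0.]
```

```bash
python3 -m handwheel '[{"grip":0,"tx":-4,"ty":0,"tz":0,"wx":0,"wy":0,"wz":0},{"grip":0,"tx":-4,"ty":0,"tz":0,"wx":0,"wy":0,"wz":0},{"grip":0,"tx":-5,"ty":0,"tz":0,"wx":0,"wy":0,"wz":0},{"grip":0,"tx":-5,"ty":0,"tz":0,"wx":0,"wy":0,"wz":0},{"grip":0,"tx":-5,"ty":0,"tz":0,"wx":0,"wy":0,"wz":0},{"grip":0,"tx":-5,"ty":0,"tz":0,"wx":0,"wy":0,"wz":0},{"grip":0,"tx":-5,"ty":0,"tz":0,"wx":0,"wy":0,"wz":0},{"grip":0,"tx":-5,"ty":0,"tz":0,"wx":0,"wy":0,"wz":0},{"grip":0,"tx":-4,"ty":0,"tz":0,"wx":0,"wy":0,"wz":0},{"grip":0,"tx":-3,"ty":0,"tz":0,"wx":0,"wy":0,"wz":0}]'; python3 -c "
from h import *
show([0,-151,43],[0,-1,0])"
```

```text
time_s: 4.37
eef_pos: [512.3, -51.1, 43.4]
ee_rot: [-0.484, 0.484, -0.515, 0.516]
force: [-0.8, -5.1, 2.2]
grip_width: 0.002
t 4.37 press pos [   2.37 -166.99   43.36] F [-0.81 -5.15  2.16] grip 0.002114548926133181 j [-0.33  0.52  1.74 -0.    0.88 -0.26]
tool axes in press (cols x,y,z)
 [[ 0.  0.  1.]
 [-1. -0.  0.]
 [ 0. -1.  0.]]
shift tool [-15.99   0.36  -2.37]
turn [-0.  0.  0.]
```

```bash
python3 -m handwheel '[{"grip":0,"tx":-3,"ty":0,"tz":0,"wx":0,"wy":0,"wz":0},{"grip":0,"tx":-2,"ty":0,"tz":0,"wx":0,"wy":0,"wz":0},{"grip":0,"tx":-2,"ty":0,"tz":0,"wx":0,"wy":0,"wz":0},{"grip":0,"tx":-1.5,"ty":0,"tz":0,"wx":0,"wy":0,"wz":0},{"grip":0,"tx":-1.5,"ty":0,"tz":0,"wx":0,"wy":0,"wz":0},{"grip":0,"tx":0,"ty":0,"tz":0,"wx":0,"wy":0,"wz":0}]'; python3 -c "
from h import *
show([0,-151,43],[0,-1,0])"
```

```text
time_s: 4.87
eef_pos: [512.9, -41.4, 43.4]
ee_rot: [-0.484, 0.484, -0.516, 0.516]
force: [0.7, -3.3, 2.2]
grip_width: 0.0
t 4.87 press pos [   2.39 -157.24   43.36] F [ 0.65 -3.3   2.2 ] grip 0.00010648530386651432 j [-0.31  0.52  1.74  0.    0.88 -0.25]
tool axes in press (cols x,y,z)
 [[-0.  0.  1.]
 [-1.  0. -0.]
 [-0. -1.  0.]]
shift tool [-6.24  0.36 -2.39]
turn [-0. -0. -0.]
```

Next I'll creep 1 mm at a time and watch for a rise in force at the stop.

```bash
python3 -m handwheel '[{"grip":0,"tx":-1,"ty":0,"tz":0,"wx":0,"wy":0,"wz":0},{"grip":0,"tx":-1,"ty":0,"tz":0,"wx":0,"wy":0,"wz":0},{"grip":0,"tx":-1,"ty":0,"tz":0,"wx":0,"wy":0,"wz":0},{"grip":0,"tx":0,"ty":0,"tz":0,"wx":0,"wy":0,"wz":0}]'; python3 -m handwheel '[{"grip":0,"tx":-1,"ty":0,"tz":0,"wx":0,"wy":0,"wz":0},{"grip":0,"tx":0,"ty":0,"tz":0,"wx":0,"wy":0,"wz":0}]';python3 -c "
from h import *
show([0,-151,43])"
```

```text
time_s: 5.2
eef_pos: [513.1, -38.5, 43.3]
ee_rot: [-0.484, 0.484, -0.515, 0.516]
force: [0.9, -3.6, 2.8]
grip_width: 0.003
time_s: 5.37
eef_pos: [513.1, -37.6, 43.3]
ee_rot: [-0.484, 0.484, -0.515, 0.516]
force: [-0.5, -3.7, 3.1]
grip_width: 0.006
t 5.37 press pos [   2.38 -153.44   43.34] F [-0.47 -3.67  3.07] grip 0.006117897034817669 j [-0.3   0.52  1.74  0.    0.88 -0.24]
tool axes in press (cols x,y,z)
 [[-0.  0.  1.]
 [-1. -0. -0.]
 [ 0. -1.  0.]]
shift tool [-2.44  0.34 -2.38]
```

```bash
python3 -m handwheel '[{"grip":0,"tx":-1,"ty":0,"tz":0,"wx":0,"wy":0,"wz":0},{"grip":0,"tx":0,"ty":0,"tz":0,"wx":0,"wy":0,"wz":0}]';python3 -c "
from h import *
show([0,-151,43])"
```

```text
time_s: 5.53
eef_pos: [513.2, -36.6, 43.3]
ee_rot: [-0.484, 0.484, -0.515, 0.516]
force: [0.4, -4.3, 2.9]
grip_width: -0.003
t 5.53 press pos [   2.39 -152.47   43.34] F [ 0.39 -4.26  2.88] grip -0.0026630819506872645 j [-0.3   0.52  1.74  0.    0.88 -0.24]
tool axes in press (cols x,y,z)
 [[-0.  0.  1.]
 [-1. -0. -0.]
 [ 0. -1.  0.]]
shift tool [-1.47  0.34 -2.39]
```

```bash
python3 -m handwheel '[{"grip":0,"tx":-1,"ty":0,"tz":0,"wx":0,"wy":0,"wz":0},{"grip":0,"tx":0,"ty":0,"tz":0,"wx":0,"wy":0,"wz":0}]';python3 -m handwheel '[{"grip":0,"tx":-0.5,"ty":0,"tz":0,"wx":0,"wy":0,"wz":0},{"grip":0,"tx":0,"ty":0,"tz":0,"wx":0,"wy":0,"wz":0}]'
```

```text
time_s: 5.7
eef_pos: [513.2, -35.7, 43.3]
ee_rot: [-0.484, 0.484, -0.515, 0.516]
force: [0.3, -5.1, 3.3]
grip_width: 0.001
time_s: 5.87
eef_pos: [513.3, -35.7, 43.3]
ee_rot: [-0.484, 0.484, -0.515, 0.516]
force: [-1.4, -7.8, 3.1]
grip_width: -0.0
```

```bash
python3 -m handwheel '[{"grip":0,"tx":-0.5,"ty":0,"tz":0,"wx":0,"wy":0,"wz":0},{"grip":0,"tx":0,"ty":0,"tz":0,"wx":0,"wy":0,"wz":0}]'
```

```text
time_s: 6.03
eef_pos: [513.3, -35.7, 43.4]
ee_rot: [-0.484, 0.485, -0.515, 0.516]
force: [-1.7, -11.4, 3.0]
grip_width: -0.002
```

```bash
python3 -m handwheel '[{"grip":0,"tx":-0.5,"ty":0,"tz":0,"wx":0,"wy":0,"wz":0},{"grip":0,"tx":0,"ty":0,"tz":0,"wx":0,"wy":0,"wz":0}]'
```

```text
time_s: 6.2
eef_pos: [513.3, -35.7, 43.4]
ee_rot: [-0.483, 0.485, -0.515, 0.516]
force: [-1.3, -14.6, 2.8]
grip_width: -0.001
```

The force rises with no motion at TCP press y of about -151.5, where -151 was expected, so the carrier is on the stop. Next I'll back off and go up.

```bash
python3 -m handwheel '[{"grip":0,"tx":4,"ty":0,"tz":0,"wx":0,"wy":0,"wz":0},{"grip":0,"tx":12,"ty":0,"tz":0,"wx":0,"wy":0,"wz":0},{"grip":0,"tx":20,"ty":0,"tz":0,"wx":0,"wy":0,"wz":0},{"grip":0,"tx":10,"ty":-15,"tz":0,"wx":0,"wy":0,"wz":0},{"grip":0,"tx":0,"ty":-30,"tz":0,"wx":0,"wy":0,"wz":0},{"grip":0,"tx":0,"ty":-35,"tz":0,"wx":0,"wy":0,"wz":0},{"grip":0,"tx":0,"ty":-35,"tz":0,"wx":0,"wy":0,"wz":0},{"grip":0,"tx":0,"ty":-35,"tz":0,"wx":0,"wy":0,"wz":0},{"grip":0,"tx":0,"ty":-30,"tz":0,"wx":0,"wy":0,"wz":0},{"grip":0,"tx":0,"ty":-10,"tz":0,"wx":0,"wy":0,"wz":0}]';python3 -m handwheel '[{"grip":0,"tx":0,"ty":0,"tz":0,"wx":0,"wy":0.12,"wz":0},{"grip":0,"tx":0,"ty":0,"tz":0,"wx":0,"wy":0.12,"wz":0},{"grip":0,"tx":0,"ty":0,"tz":0,"wx":0,"wy":0.12,"wz":0},{"grip":0,"tx":0,"ty":0,"tz":0,"wx":0,"wy":0.12,"wz":0},{"grip":0,"tx":0,"ty":0,"tz":0,"wx":0,"wy":0.12,"wz":0},{"grip":0,"tx":0,"ty":0,"tz":0,"wx":0,"wy":0.12,"wz":0},{"grip":0,"tx":0,"ty":0,"tz":0,"wx":0,"wy":0.12,"wz":0}]'; python3 -c "
from h import *
show([0,0,230],[-1,0,0])
from rig import eyes
for n in('side','top'):
    c=eyes.capture(n);cv2.imwrite(f'pics/{n}2.png',c['pixels'][:,:,::-1]);pickle.dump(c,open(f'{n}2.pkl','wb'))"
```

```text
time_s: 7.03
eef_pos: [511.3, -80.5, 237.5]
ee_rot: [-0.485, 0.483, -0.514, 0.517]
force: [0.5, 0.5, 0.4]
grip_width: -0.001
time_s: 7.62
eef_pos: [510.0, -80.0, 232.3]
ee_rot: [0.229, -0.23, 0.669, -0.668]
force: [0.2, 0.2, 0.0]
grip_width: -0.0
t 7.62 press pos [   1.94 -195.95  232.3 ] F [0.2  0.17 0.02] grip -0.00013706760385573911 j [-0.38  0.29  1.52  0.    1.33  0.53]
tool axes in press (cols x,y,z)
 [[-0.75 -0.    0.66]
 [-0.66  0.   -0.75]
 [ 0.   -1.   -0.  ]]
shift tool [-128.45    2.59 -147.99]
turn [0.   0.72 0.  ]
```

View pics/side2.png

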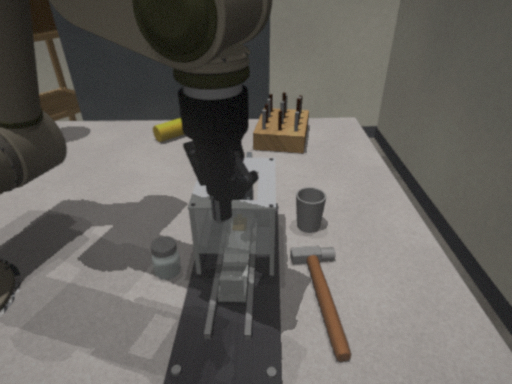

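View pics/top2.png

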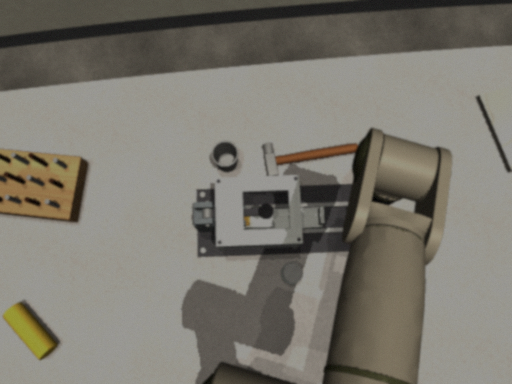

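The tab now sits well up the lane, near (232,285) in the side view. I'll finish the turn and measure the tab's front face.

```bash
python3 -m handwheel '[{"grip":0,"tx":0,"ty":0,"tz":0,"wx":0,"wy":0.12,"wz":0},{"grip":0,"tx":0,"ty":0,"tz":0,"wx":0,"wy":0.12,"wz":0},{"grip":0,"tx":0,"ty":0,"tz":0,"wx":0,"wy":0.12,"wz":0},{"grip":0,"tx":0,"ty":0,"tz":0,"wx":0,"wy":0.12,"wz":0},{"grip":0,"tx":0,"ty":0,"tz":0,"wx":0,"wy":0.12,"wz":0},{"grip":0,"tx":0,"ty":0,"tz":0,"wx":0,"wy":0.11,"wz":0},{"grip":0,"tx":0,"ty":0,"tz":0,"wx":0,"wy":0,"wz":0}]'; python3 -c "
from h import *
show([0,0,230],[-1,0,0])
from rig import eyes
for n in('side','top'):
    c=eyes.capture(n);pickle.dump(c,open(f'{n}3.pkl','wb'))
    p=c['pixels'][:,:,::-1]
    p=p[60:310,150:300] if n=='side' else p[170:260,190:370]
    cv2.imwrite(f'pics/{n}3.png',cv2.convertScaleAbs(cv2.resize(p,None,fx=(2.4 if n=='side' else 4),fy=(2.4 if n=='side' else 4),interpolation=2),alpha=1.5))
p=pickle.load(open('side3.pkl','rb'))['pixels'][255:325,200:265,::-1]
cv2.imwrite('pics/tab3.png',cv2.convertScaleAbs(cv2.resize(p,None,fx=8,fy=8,interpolation=2),alpha=1.5))
"
```

```text
time_s: 8.3
eef_pos: [510.2, -80.0, 232.7]
ee_rot: [-0.015, 0.015, 0.707, -0.707]
force: [-0.6, -0.6, 0.6]
grip_width: 0.002
t 8.3 press pos [   2.12 -195.93  232.72] F [-0.61 -0.56  0.64] grip 0.0016396205213372044 j [-0.38  0.29  1.52  0.    1.33  1.23]
tool axes in press (cols x,y,z)
 [[-1.   -0.    0.02]
 [-0.02  0.   -1.  ]
 [ 0.   -1.   -0.  ]]
shift tool [  -1.93    2.88 -195.93]
turn [0.   0.02 0.  ]
```

View pics/side3.png

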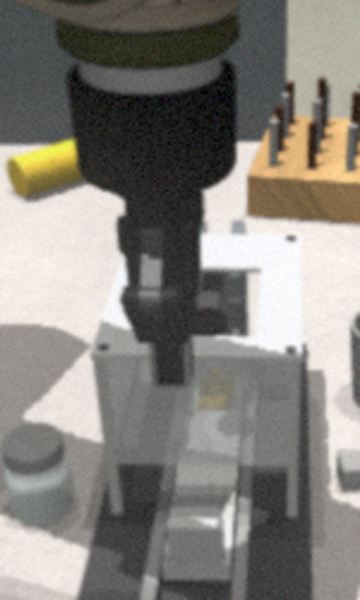

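View pics/tab3.png

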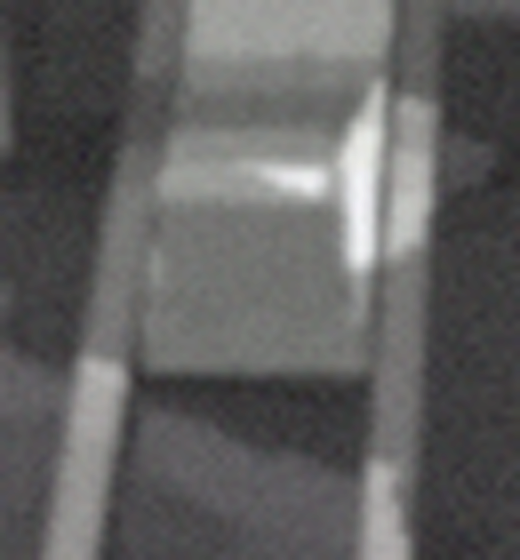

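View pics/top3.png

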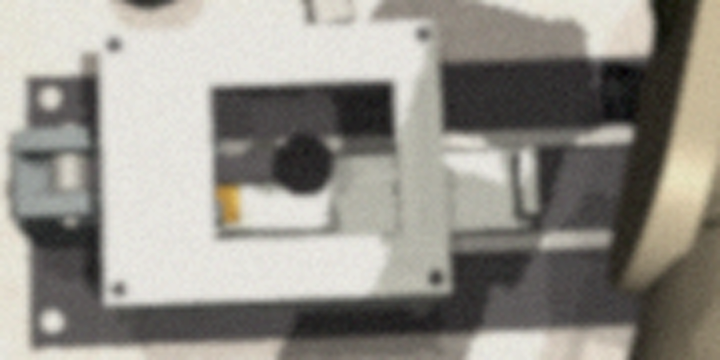

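```bash
python3 - <<'E'
from h import *
np.set_printoptions(precision=1,suppress=True)
s=pickle.load(open("side3.pkl","rb"));t=pickle.load(open("top3.pkl","rb"))
A=lambda x,y:((x+.5)/8-.5+200,(y+.5)/8-.5+255);B=lambda x,y:((x+.5)/4-.5+190,(y+.5)/4-.5+170)
for n,c,p,z in[("top",s,A(155,203),63),("top",s,A(342,203),63),("bot",s,A(148,373),8),("bot",s,A(365,373),8),("T top",t,B(536,150),63),("T top",t,B(540,212),63),("pad",t,B(303,163),148),("win x",t,B(213,87),165),("",t,B(392,83),165),("",t,B(400,233),165),("",t,B(217,237),165)]: print(n,press(onz(c,p,z)))
E
```

```text
top [ -18.1 -143.1   63. ]
top [  21.4 -142.1   63. ]
bot [ -23.2 -140.8    8. ]
bot [  24.8 -139.6    8. ]
T top [  16.1 -139.8   63. ]
T top [ -21.3 -139.8   63. ]
pad [ -0.6   1.4 148. ]
win x [ 40.2  49.1 165. ]
 [ 38.9 -48.4 165. ]
 [-43.3 -48.7 165. ]
 [-41.9  49.4 165. ]
```

The tab face measures -139.6 to -143 against -140 when home, and the pad is centred under the window. Next I'll move above the window.

```bash
python3 -m handwheel '[{"grip":0,"tx":-2,"ty":0,"tz":0,"wx":0,"wy":0.02,"wz":0},{"grip":0,"tx":0,"ty":0,"tz":-28,"wx":0,"wy":0,"wz":0},{"grip":0,"tx":0,"ty":0,"tz":-28,"wx":0,"wy":0,"wz":0},{"grip":0,"tx":0,"ty":0,"tz":-28,"wx":0,"wy":0,"wz":0},{"grip":0,"tx":0,"ty":0,"tz":-28,"wx":0,"wy":0,"wz":0},{"grip":0,"tx":0,"ty":0,"tz":-28,"wx":0,"wy":0,"wz":0},{"grip":0,"tx":0,"ty":0,"tz":-28,"wx":0,"wy":0,"wz":0},{"grip":0,"tx":0,"ty":0,"tz":-28,"wx":0,"wy":0,"wz":0},{"grip":0,"tx":0,"ty":0,"tz":0,"wx":0,"wy":0,"wz":0},{"grip":0,"tx":0,"ty":0,"tz":0,"wx":0,"wy":0,"wz":0}]'; python3 -c "
from h import *
show([0,0,150],[-1,0,0])
from rig import eyes
for n in('side','top'):
    c=eyes.capture(n);cv2.imwrite(f'pics/{n}4.png',c['pixels'][:,:,::-1])"
```

```text
time_s: 9.23
eef_pos: [524.5, 116.6, 233.1]
ee_rot: [-0.021, 0.02, 0.707, -0.707]
force: [0.1, -0.5, -0.3]
grip_width: -0.003
t 9.23 press pos [  4.08   1.11 233.08] F [ 0.1  -0.46 -0.35] grip -0.0028679182549307966 j [0.   0.34 1.46 0.   1.35 1.63]
tool axes in press (cols x,y,z)
 [[-1. -0.  0.]
 [-0. -0. -1.]
 [ 0. -1.  0.]]
shift tool [ 4.06 83.08  1.09]
turn [-0.  0.  0.]
```

View pics/side4.png

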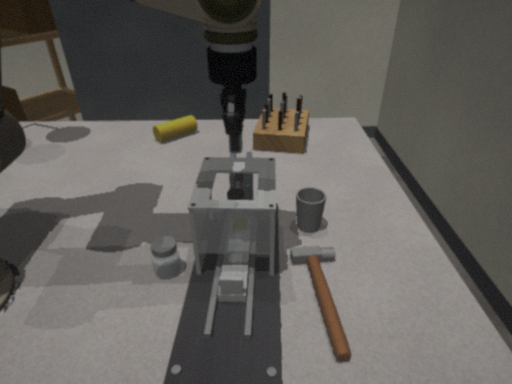

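View pics/top4.png

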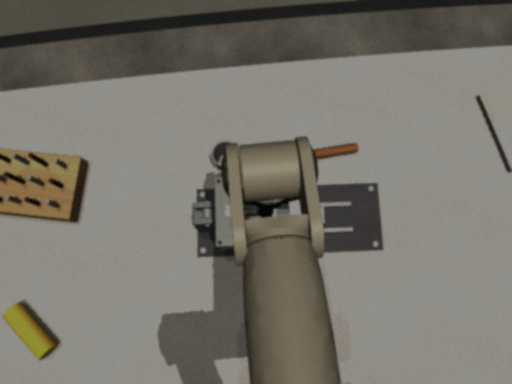

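The fingers are centred over the window and line up with the pad in the side view, at columns 235 and 236. I'll descend in stages.

```bash
python3 -m handwheel '[{"grip":0,"tx":4,"ty":0,"tz":1,"wx":0,"wy":0,"wz":0},{"grip":0,"tx":0,"ty":15,"tz":0,"wx":0,"wy":0,"wz":0},{"grip":0,"tx":0,"ty":15,"tz":0,"wx":0,"wy":0,"wz":0},{"grip":0,"tx":0,"ty":15,"tz":0,"wx":0,"wy":0,"wz":0},{"grip":0,"tx":0,"ty":13,"tz":0,"wx":0,"wy":0,"wz":0},{"grip":0,"tx":0,"ty":0,"tz":0,"wx":0,"wy":0,"wz":0},{"grip":0,"tx":0,"ty":0,"tz":0,"wx":0,"wy":0,"wz":0}]'; python3 -c "
from h import *
show([0,0,150],[-1,0,0])
from rig import eyes
for n in('side',):
    c=eyes.capture(n);pickle.dump(c,open('side5.pkl','wb'));cv2.imwrite(f'pics/{n}5.png',cv2.convertScaleAbs(cv2.resize(c['pixels'][80:300,150:350,::-1],None,fx=2.7,fy=2.7,interpolation=2),alpha=1.5))"
```

```text
time_s: 9.92
eef_pos: [520.4, 114.1, 175.4]
ee_rot: [0.023, -0.022, -0.707, 0.707]
force: [0.6, -0.5, 1.2]
grip_width: 0.002
t 9.92 press pos [  0.09  -1.62 175.35] F [ 0.59 -0.53  1.2 ] grip 0.002351608246218053 j [-0.    0.38  1.56 -0.    1.21  1.63]
tool axes in press (cols x,y,z)
 [[-1. -0. -0.]
 [ 0. -0. -1.]
 [ 0. -1.  0.]]
shift tool [ 0.07 25.35 -1.62]
turn [-0. -0.  0.]
```

View pics/side5.png

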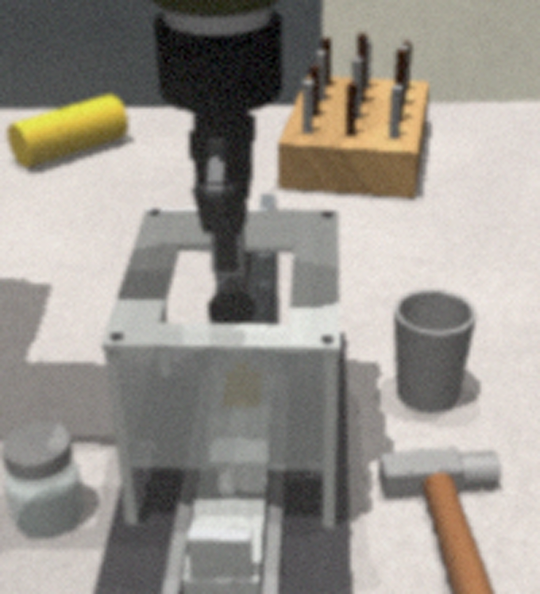

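```bash
python3 -m handwheel '[{"grip":0,"tx":0,"ty":6,"tz":-1,"wx":0,"wy":0,"wz":0},{"grip":0,"tx":0,"ty":6,"tz":0,"wx":0,"wy":0,"wz":0},{"grip":0,"tx":0,"ty":6,"tz":0,"wx":0,"wy":0,"wz":0},{"grip":0,"tx":0,"ty":6,"tz":0,"wx":0,"wy":0,"wz":0},{"grip":0,"tx":0,"ty":5,"tz":0,"wx":0,"wy":0,"wz":0},{"grip":0,"tx":0,"ty":0,"tz":0,"wx":0,"wy":0,"wz":0}]'; python3 -c "
from h import *
show([0,0,127],[-1,0,0])"
```

```text
time_s: 10.47
eef_pos: [520.5, 115.7, 145.5]
ee_rot: [0.022, -0.022, -0.707, 0.707]
force: [-0.5, -1.0, 3.4]
grip_width: -0.002
t 10.47 press pos [  0.07  -0.03 145.46] F [-0.5  -1.02  3.41] grip -0.0022666819558820367 j [-0.    0.41  1.59 -0.    1.14  1.63]
tool axes in press (cols x,y,z)
 [[-1. -0.  0.]
 [-0. -0. -1.]
 [ 0. -1.  0.]]
shift tool [ 0.06 18.46 -0.03]
turn [-0.  0.  0.]
```

Contact is made at 3.4 N with z at 145.5, so I'll press on down to the stop.

```bash
python3 -m handwheel '[{"grip":0,"tx":0,"ty":3,"tz":0,"wx":0,"wy":0,"wz":0},{"grip":0,"tx":0,"ty":3,"tz":0,"wx":0,"wy":0,"wz":0},{"grip":0,"tx":0,"ty":3,"tz":0,"wx":0,"wy":0,"wz":0},{"grip":0,"tx":0,"ty":3,"tz":0,"wx":0,"wy":0,"wz":0},{"grip":0,"tx":0,"ty":2,"tz":0,"wx":0,"wy":0,"wz":0},{"grip":0,"tx":0,"ty":2,"tz":0,"wx":0,"wy":0,"wz":0},{"grip":0,"tx":0,"ty":1,"tz":0,"wx":0,"wy":0,"wz":0},{"grip":0,"tx":0,"ty":0,"tz":0,"wx":0,"wy":0,"wz":0}]'; python3 -m handwheel '[{"grip":0,"tx":0,"ty":1,"tz":0,"wx":0,"wy":0,"wz":0},{"grip":0,"tx":0,"ty":0,"tz":0,"wx":0,"wy":0,"wz":0}]'; python3 -m handwheel '[{"grip":0,"tx":0,"ty":1,"tz":0,"wx":0,"wy":0,"wz":0},{"grip":0,"tx":0,"ty":0,"tz":0,"wx":0,"wy":0,"wz":0}]'
```

```text
time_s: 11.13
eef_pos: [520.7, 115.8, 129.5]
ee_rot: [-0.022, 0.022, 0.707, -0.707]
force: [-2.7, -0.5, 7.0]
grip_width: 0.003
time_s: 11.3
eef_pos: [520.7, 115.8, 128.6]
ee_rot: [-0.022, 0.022, 0.707, -0.707]
force: [-3.1, -1.2, 6.3]
grip_width: -0.003
time_s: 11.47
eef_pos: [520.7, 115.9, 127.6]
ee_rot: [-0.022, 0.022, 0.707, -0.707]
force: [-3.2, -0.4, 6.6]
grip_width: -0.001
```

```bash
for i in 1; do python3 -m handwheel '[{"grip":0,"tx":0,"ty":1,"tz":0,"wx":0,"wy":0,"wz":0},{"grip":0,"tx":0,"ty":0,"tz":0,"wx":0,"wy":0,"wz":0}]'; python3 -m handwheel '[{"grip":0,"tx":0,"ty":0.7,"tz":0,"wx":0,"wy":0,"wz":0},{"grip":0,"tx":0,"ty":0,"tz":0,"wx":0,"wy":0,"wz":0}]'; python3 -m handwheel '[{"grip":0,"tx":0,"ty":0.7,"tz":0,"wx":0,"wy":0,"wz":0},{"grip":0,"tx":0,"ty":0,"tz":0,"wx":0,"wy":0,"wz":0}]'; done
```

```text
time_s: 11.63
eef_pos: [520.8, 116.0, 126.8]
ee_rot: [-0.022, 0.022, 0.707, -0.707]
force: [-2.7, -0.1, 8.5]
grip_width: 0.006
time_s: 11.8
eef_pos: [520.8, 116.0, 126.6]
ee_rot: [-0.022, 0.022, 0.707, -0.707]
force: [-4.5, -0.7, 11.8]
grip_width: -0.005
time_s: 11.97
eef_pos: [520.9, 116.0, 126.3]
ee_rot: [-0.021, 0.022, 0.707, -0.707]
force: [-6.0, -0.7, 14.7]
grip_width: 0.004
```

```bash
python3 -m handwheel '[{"grip":0,"tx":0,"ty":0.7,"tz":0,"wx":0,"wy":0,"wz":0},{"grip":0,"tx":0,"ty":0,"tz":0,"wx":0,"wy":0,"wz":0}]'; python3 -m handwheel '[{"grip":0,"tx":0,"ty":0,"tz":0,"wx":0,"wy":0,"wz":0},{"grip":0,"tx":0,"ty":0,"tz":0,"wx":0,"wy":0,"wz":0},{"grip":0,"tx":0,"ty":0,"tz":0,"wx":0,"wy":0,"wz":0},{"grip":0,"tx":0,"ty":0,"tz":0,"wx":0,"wy":0,"wz":0},{"grip":0,"tx":0,"ty":0,"tz":0,"wx":0,"wy":0,"wz":0},{"grip":0,"tx":0,"ty":0,"tz":0,"wx":0,"wy":0,"wz":0},{"grip":0,"tx":0,"ty":0,"tz":0,"wx":0,"wy":0,"wz":0},{"grip":0,"tx":0,"ty":0,"tz":0,"wx":0,"wy":0,"wz":0},{"grip":0,"tx":0,"ty":0,"tz":0,"wx":0,"wy":0,"wz":0},{"grip":0,"tx":0,"ty":0,"tz":0,"wx":0,"wy":0,"wz":0}]'; python3 -c "
from h import *
show([0,0,175],[-1,0,0])
from rig import eyes
for n in('side',):
    c=eyes.capture(n);pickle.dump(c,open('side6.pkl','wb'));cv2.imwrite(f'pics/{n}6.png',cv2.convertScaleAbs(cv2.resize(c['pixels'][80:300,150:350,::-1],None,fx=2.7,fy=2.7,interpolation=2),alpha=1.5))"
```

```text
time_s: 12.13
eef_pos: [520.9, 116.0, 126.1]
ee_rot: [-0.021, 0.023, 0.707, -0.707]
force: [-7.3, -1.3, 20.1]
grip_width: 0.003
time_s: 12.97
eef_pos: [520.9, 116.1, 126.1]
ee_rot: [-0.021, 0.023, 0.707, -0.707]
force: [-8.0, -1.0, 20.4]
grip_width: -0.001
t 12.97 press pos [  0.46   0.38 126.11] F [-8.01 -0.99 20.36] grip -0.0010582047793189495 j [-0.    0.44  1.61  0.    1.09  1.63]
tool axes in press (cols x,y,z)
 [[-1.  0.  0.]
 [-0.  0. -1.]
 [-0. -1. -0.]]
shift tool [  0.37 -48.89   0.36]
turn [ 0.  0. -0.]
```

View pics/side6.png

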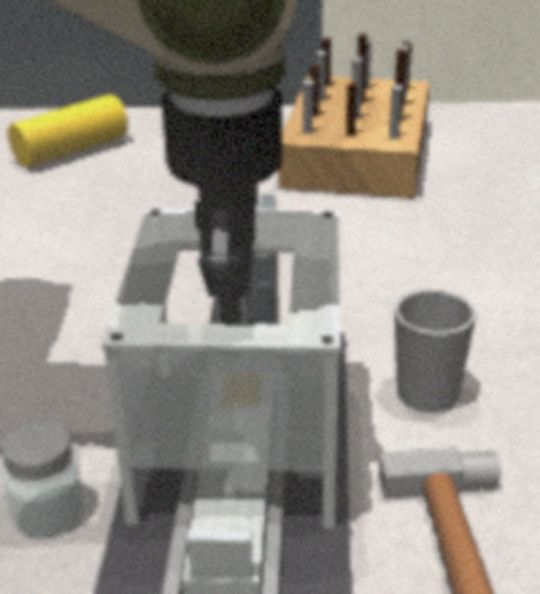

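The lever is on its solid stop: z is 126.1 against 126 expected, at 20 N, held for about 1.2 s. Now I'll release it gently.

```bash
python3 -m handwheel '[{"grip":0,"tx":0,"ty":-2,"tz":0,"wx":0,"wy":0,"wz":0},{"grip":0,"tx":0,"ty":-3,"tz":0,"wx":0,"wy":0,"wz":0},{"grip":0,"tx":0,"ty":-4,"tz":0,"wx":0,"wy":0,"wz":0},{"grip":0,"tx":0,"ty":-4,"tz":0,"wx":0,"wy":0,"wz":0},{"grip":0,"tx":0,"ty":-4,"tz":0,"wx":0,"wy":0,"wz":0},{"grip":0,"tx":0,"ty":-4,"tz":0,"wx":0,"wy":0,"wz":0},{"grip":0,"tx":0,"ty":-4,"tz":0,"wx":0,"wy":0,"wz":0},{"grip":0,"tx":0,"ty":-8,"tz":0,"wx":0,"wy":0,"wz":0},{"grip":0,"tx":0,"ty":-15,"tz":0,"wx":0,"wy":0,"wz":0},{"grip":0,"tx":0,"ty":-20,"tz":0,"wx":0,"wy":0,"wz":0}]'; python3 -m handwheel '[{"grip":0,"tx":0,"ty":-25,"tz":0,"wx":0,"wy":0,"wz":0},{"grip":0,"tx":0,"ty":-20,"tz":0,"wx":0,"wy":0,"wz":0},{"grip":0,"tx":0,"ty":0,"tz":30,"wx":0,"wy":0,"wz":0},{"grip":0,"tx":0,"ty":0,"tz":35,"wx":0,"wy":0,"wz":0},{"grip":0,"tx":0,"ty":0,"tz":35,"wx":0,"wy":0,"wz":0},{"grip":0,"tx":0,"ty":0,"tz":35,"wx":0,"wy":0,"wz":0},{"grip":0,"tx":0,"ty":0,"tz":35,"wx":0,"wy":0,"wz":0},{"grip":0,"tx":0,"ty":0,"tz":30,"wx":0,"wy":0,"wz":0},{"grip":0,"tx":0,"ty":0,"tz":0,"wx":0,"wy":0,"wz":0},{"grip":0,"tx":0,"ty":0,"tz":0,"wx":0,"wy":0,"wz":0}]'; python3 -c "
from h import *
show()
from rig import eyes
for n in('side','top'):
    c=eyes.capture(n);pickle.dump(c,open(f'{n}7.pkl','wb'))
    cv2.imwrite(f'pics/{n}7.png',cv2.convertScaleAbs(c['pixels'][:,:,::-1],alpha=1.4))
    if n=='top':cv2.imwrite('pics/top7c.png',cv2.convertScaleAbs(cv2.resize(c['pixels'][170:260,190:370,::-1],None,fx=4,fy=4,interpolation=2),alpha=1.5))
    else:cv2.imwrite('pics/tab7.png',cv2.convertScaleAbs(cv2.resize(c['pixels'][255:325,200:265,::-1],None,fx=8,fy=8,interpolation=2),alpha=1.5))"
```

```text
time_s: 13.85
eef_pos: [520.0, 116.0, 191.9]
ee_rot: [-0.023, 0.021, 0.707, -0.707]
force: [0.4, 0.3, -0.1]
grip_width: 0.001
time_s: 14.68
eef_pos: [508.1, -84.8, 237.2]
ee_rot: [-0.023, 0.023, 0.707, -0.707]
force: [-0.5, 1.0, -0.1]
grip_width: -0.001
t 14.68 press pos [   0.33 -200.84  237.22] F [-0.54  0.96 -0.11] grip -0.0014576375370902968 j [-0.39  0.29  1.52  0.    1.34  1.24]
tool axes in press (cols x,y,z)
 [[-1. -0. -0.]
 [ 0.  0. -1.]
 [ 0. -1. -0.]]
```

View pics/side7.png

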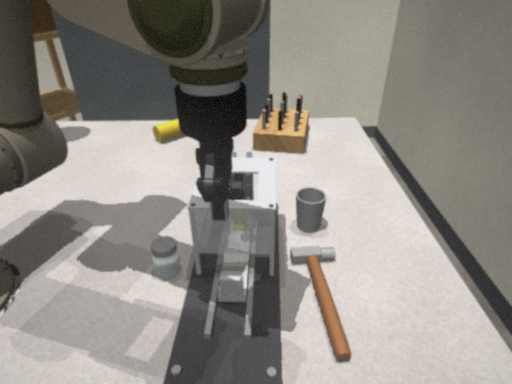

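View pics/top7c.png

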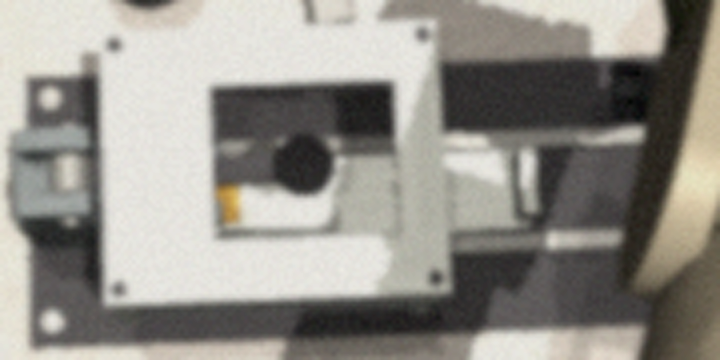

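View pics/tab7.png

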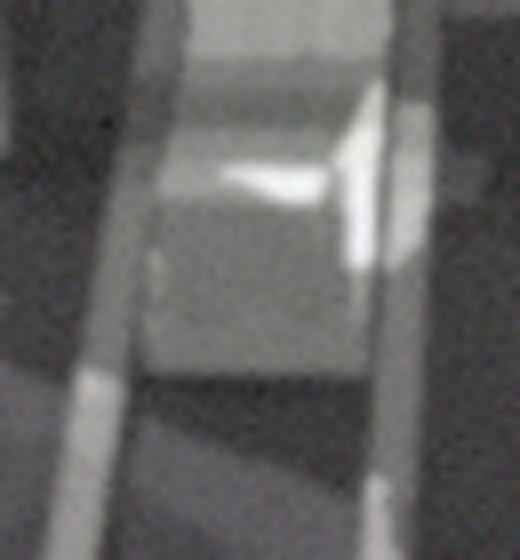

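The tab edge rows (about 203 and 373 in the crop) haven't changed, so the carrier is still home. The pad is back at its rest spot, (303,163) in the crop, and the bystanders haven't moved. The robot is clear, so I'm handing in.

```bash
python3 -c "
from rig import ctrl,sense
print(ctrl.finish_job(),sense()['time_s'])"
```

```text
the job is handed in; nothing more can be done
the job is handed in; nothing more can be done
```

I pushed the carrier home with the closed fingers, then pressed the lever through the guard window to its stop, held it and let it back up. The job was handed in at about 15 s of the 53 s allowed; handing in reports no verdict.

- **Carrier:** It travelled about 62 mm and came up solid on the end stop, with force rising to about 15 N and no further motion. Afterwards the tab face measured -139.6 to -143 mm in the press frame, against -140 mm expected. The -143 end comes from the side camera and is within about 3 mm of the other readings. The tab was at the same pixels after the lever was released.
- **Lever:** I pressed it only after the carrier was home. It bottomed out at z 126.1 mm, against 126 mm expected, with about 20 N upward force. I held it there for about 1.2 s.
- **Final state:** The pad was back at its rest position in the top view. The wrist force was back to about zero and the arm was clear of everything. The jar, cup and hammer had not moved in the pictures, and I saw no sign of contact with the guard.

One move command was refused early on because its rows lacked some keys; nothing moved, and I resent it in full. A hand-picked two-camera measurement put the pad at z 142 mm instead of 148 mm. I relied on the given height and on feeling for contact instead.

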